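Find the clogged filter on the comparator scale

ROBOT

A 6-joint arm with a two-finger parallel gripper is mounted at the origin on the work surface. World frame = base frame: x ahead of the robot, y to its left, z up, the work surface at z = 0. Lengths are in m, angles in rad, forces in N, time in s.
With the tool pointing down it reaches from about 0.425 to 0.95 m from the base axis. Payload 3.5 kg.
Tool frame: the origin (TCP) lies on the centre line of the jaws, within the pads' length; the fingertips stand 14 mm ahead of it and the grasp point (between the pads) lies 5 mm behind it (tips_ahead is the distance from the TCP to the fingertips, in m); y points along the fingers, z is the direction in which the jaws open and shut, and the axes are right-handed (so a half turn about y gives the same grasp; the last joint's range is limited). The gripper opens to 85 mm and grips with 20 to 120 N. Pads are 22 mm wide; open, the fingers measure 114 mm over their backs; the gripper's body (76 mm by 85 mm) begins 54 mm behind the grasp point. The pads swing forward as they close: fully open they stand 13 mm farther back than shut.
Start: joints at [-1.472, 0.286, 1.577, -0, 1.279, -0.15], TCP at [0.166, -0.654, 0.245] pointing down, gripper open.
Joint ranges: [-2.77, 2.77], [-0.9, 2.22], [0.21, 2.48], [-1.53, 4.67], [0.24, 2.81], [-2.84, 2.84]. Speed limits (rad/s): [2.79, 2.79, 3.14, 3.14, 3.14, 3.14].

INTERFACE

Orientations are given as a unit quaternion [x, y, z, w].
In Python, from plant import get_state, read_camera, sign_off, tips_ahead gives the robot as it stands.
- The arm moves only by the tool send_rows, never from a script. Its argument "plan" is a list of rows, each a list of 2 entries, a list of its own where there are three numbers: the shift along the tool's x, y, z in units of 12 cm (1.0 is 12 cm), then the turn, a rotation vector about the tool's x, y, z in units of 360 degrees (1.0 is 360 degrees). In form: [[[tx, ty, tz], [rx, ry, rz]], ...]. A call has 1 to 12 rows; each row shifts and turns the commanded pose from where the row before left it, along the tool's axes as they then stand; what a row does not reach is not made up. A row lasts 1/10 s, in which the tool goes at most 50 mm and 8.59 degrees, less where a joint would pass 70% of its speed; a pose out of reach is approached as far as the arm can. A call with a number of a shift or a turn outside -1 to 1 is refused whole. A call with a gripper value outside its range is refused whole. "gripper" is the closure, from 0 (fully open) to 1 (shut), set as the call begins (left out, the last holds). The fingers move at their own pace and stop on an object; "grip_force" is the grip in N (left out, the last holds). Time passes only in rows, so rows that do not move let the fingers close. It gives the time, the measured TCP pose, the force and the opening at its end, in the units of the state.
- get_state(): the state, without advancing time (a new reading comes with each control period).
- read_camera(name): name is "scene" or "top" or "wrist"; returns a dict with "img" (400x640x3 uint8, blue, green, red), "fx", "fy", "cx", "cy" (pixels), "world_from_camera" (4x4, takes a point from camera to world coordinates); the wrist camera has in their place "mount" (4x4, takes a point from camera to tool coordinates, whose origin is the TCP and whose axes are the tool frame's). Camera axes: x right, y down, z forward; pixel columns grow to the right and rows downward; lengths in m; the calibration is good to about 2 mm. A picture is of the moment at which its call begins: read the wrist's pose just before it. There is no depth.
- sign_off(): hands the job in, once; it reports no verdict.
The state is a dict: "time": time; "qpos": joint angles; "dq": joint speeds; "joint_efforts": joint torques, N m; "eef_pos": TCP position; "tcp_rot": TCP orientation; "contact_force": force on the tool from outside, world axes, zero at the start; "wrist_torque": the same for the moment, N m; "opening": opening from 0.0 (shut) to 1.0 (fully open).
Only numpy, scipy, OpenCV 4.12 (cv2) and the standard library are available. Lean on these libraries where they do the work, as an engineer would, in place of code of your own. Each camera call takes 0.05 s, during which the arm holds its last target. There are 200 camera calls.

TASK

Two filter cartridges that look alike stand on the arrested two-pan scale; the clogged one is heavier. Push the orange-knobbed arrest lever all the way over to free the beam, let the beam tip and settle, then push the lever all the way back so that the beam is arrested level again, and only then take the heavier cartridge off and set it down upright in the blue crate, without dropping it. Leave the lighter one on its pan, tip neither cartridge over and do not disturb the other things on the table.

Things in the scene. Friction and masses are not known exactly. Their poses are not given: they have to be found in the camera images.
- scale: Green two-pan comparator scale fixed to the table, base 150 (x) x 250 (y) x 26 mm, origin at the centre of its underside. The beam runs along its y, pivoting about its x direction 95 mm above the table; at the centre a post, white dial plate (x = +23 mm) and red pointer, up to 175 mm high. The lever is on its -x side, towards the robot, and raises two pads under the beam.
- beam (a joint): Tilt of the beam, rad: 0 = level, + = the left pan (scale's +y) up and the right pan down, - = left pan down; stops at +-0.14.
- lever (a joint): Arrest lever, rad: 0 = beam arrested (knob leaning 0.5 rad from upright towards the scale's +y), 1.0 = beam free (knob leaning 0.5 rad towards the scale's -y). Stiff: stays where it is left, about 2 to 4 N at the knob. Pivot axis is parallel to the scale's x, at x = -134 mm, y = 0, 30 mm above the table.
- lever_knob (a point): Centre of the orange ball knob (diameter 30 mm) at the end of the 11 mm thick, 110 mm long steel lever rod; it is 127 mm above the table at either end of the swing and 140 mm in the middle.
- pan_left_top (a point): Centre of the top face of the left pan (scale's +y side), a flat steel disc of diameter 100 mm, 130 mm from the pivot; 125 mm above the table when the beam is level. Pans stay horizontal, moving 18 mm up or down.
- pan_right_top (a point): The same for the right pan (scale's -y side).
- cartridge_a: Upright white filter cartridge with a blue band and dark end, diameter 58 mm, 95 mm tall, 0.2 to 0.5 kg; origin at the centre of its underside. Stands on one of the pans; either may be the heavier.
- cartridge_b: The other filter cartridge, alike in every look and size.
- crate: Blue open crate fixed to the table, 180 (x) x 150 (y) x 60 mm outside, walls and floor 5 mm; origin at the centre of its underside. It stands to the left or to the right of the scale.
- drip_tray: Shallow green tray fixed to the table, 180 x 150 x 18 mm, on the other side of the scale; holds the valve. Not needed.
- valve: Bystander: brass ball valve with yellow handle, about 125 mm long and 55 mm high, lying in the drip tray.
- oil_bottle: Bystander: black oil bottle, diameter 72 mm, 160 mm tall; origin at the centre of its underside.
- wrench: Bystander: wrench lying flat on the table beyond the work, along its own x.

How it is judged:
By the outcome, as a careful person would: the job done as asked, in the order asked, and still so for the second after the job is handed in, with the robot touching nothing.
It also fails if it takes over 69 s, if anything falls off the work surface, if the arm or the gripper's body presses on something with over 40 N, if the wrist force passes 120 N, or if a joint passes its speed limit or range.

## Working session

There is one attempt and no reset: what is moved stays moved. The work goes in short steps, Python scripts to look and compute and a tool call to move; the robot and the scene stay as the last step left them, time stands still between calls to the robot, and variables do not carry over. Pictures are saved under pics/ and viewed, about 8 in all and at most 12, crops included, and the job is handed in when it is done.

Besides the shell and the picture viewer there is one more tool, called by a JSON object that holds its "op" and its "data". send_rows: Moves the arm, as the interface text tells. Its arguments: {"type":"object","properties":{"plan":{"type":"array"},"gripper":{"type":"number"},"grip_force":{"type":"number"}},"required":["plan"]}

```bash
mkdir -p pics; ls
python3 - <<'E'
from plant import *
import cv2,numpy as np
s=get_state();print(s['time'],s['eef_pos'],s['tcp_rot'],tips_ahead)
for n in('scene','top'):
    r=read_camera(n);cv2.imwrite(f'pics/{n}0.png',r['img']);np.savez(f'{n}0.npz',**r)
    print(n,r['fx'],r['fy'],r['cx'],r['cy'],np.round(r['world_from_camera'],3).tolist())
print(read_camera('wrist')['mount'])
E
```

```text
pics
0.0 [ 0.16615003 -0.65357699  0.24392317] [-0.08771285  0.70249094 -0.700796    0.08773766] 0.014
scene 431.26065401125896 431.26065401125896 319.90419418567325 195.13189033937067 [[0.655, 0.394, -0.645, 1.264], [0.755, -0.364, 0.545, -0.588], [-0.02, -0.844, -0.536, 0.689], [0.0, 0.0, 0.0, 1.0]]
top 510.1300088289002 510.1300088289002 331.8833166169859 191.66930260618525 [[-0.012, -0.986, 0.167, 0.341], [-1.0, 0.013, 0.005, -0.006], [-0.007, -0.167, -0.986, 1.386], [0.0, 0.0, 0.0, 1.0]]
[[-1.31784477e-04  9.45436175e-01  3.25807338e-01 -8.35964144e-02]
 [-1.22713481e-03 -3.25807248e-01  9.45435419e-01 -1.29392394e-01]
 [ 9.99999238e-01 -2.75215814e-04  1.20311398e-03  4.83389857e-04]
 [ 0.00000000e+00  0.00000000e+00  0.00000000e+00  1.00000000e+00]]
```

View pics/top0.png

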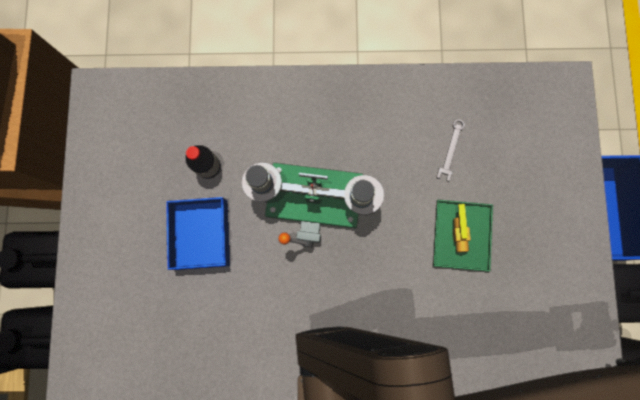

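View pics/scene0.png

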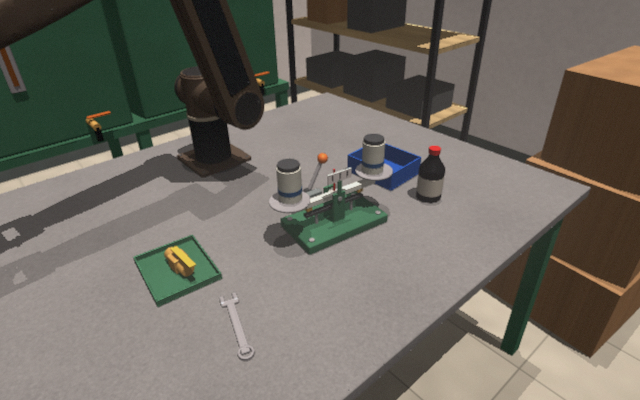

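The top view shows the pans at about (262,182) and (363,194), the knob at (284,238), the crate at (198,234) on the left, the bottle at (203,160), and the tray with the valve on the right. Next I'll measure by colour.

```bash
cat > h.py <<'E'
import numpy as np,cv2
def ray(r,uv,z,W=None):
    W=r['world_from_camera'] if W is None else W
    d=W[:3,:3]@[(uv[0]-r['cx'])/r['fx'],(uv[1]-r['cy'])/r['fy'],1]
    return W[:3,3]+d*(z-W[2,3])/d[2]
def two(r1,a,r2,b):
    A=[];B=[]
    for r,u in((r1,a),(r2,b)):
        W=r['world_from_camera'];d=W[:3,:3]@[(u[0]-r['cx'])/r['fx'],(u[1]-r['cy'])/r['fy'],1];d/=np.linalg.norm(d)
        P=np.eye(3)-np.outer(d,d);A.append(P);B.append(P@W[:3,3])
    return np.linalg.lstsq(np.vstack(A),np.hstack(B),rcond=None)[0]
def blobs(mask,lo):
    n,l,s,c=cv2.connectedComponentsWithStats(mask.astype(np.uint8))
    return [(s[i].tolist(),c[i]) for i in range(1,n) if s[i][4]>=lo],l
def hsv(r): return cv2.split(cv2.cvtColor(r['img'],cv2.COLOR_BGR2HSV))
E
python3 - <<'E'
from h import *
t=dict(np.load('top0.npz'));s=dict(np.load('scene0.npz'))
h,S,v=hsv(t)
o,_=blobs((h>5)&(h<16)&(S>180)&(v>120),20);print('orange top',o)
h2,S2,v2=hsv(s)
o2,_=blobs((h2>3)&(h2<16)&(S2>180)&(v2>120),20);print('orange scene',o2)
k=[c for st,c in o if 270<c[0]<300][0];print('knob z',ray(t,k,.127))
for st,c in o2:
    if 300<c[0]<340:print('knob 2view',two(t,k,s,c))
m=((h>100)&(h<125)&(S>150)).astype(np.uint8);m[:,:150]=0;m[:,300:]=0
c=max(cv2.findContours(m,0,2)[0],key=cv2.contourArea);R=cv2.minAreaRect(c)
P=np.array([ray(t,p,.06) for p in cv2.boxPoints(R)]);print('crate',P.round(3).tolist(),P.mean(0))
# pans: bright
m=(v>150)&(S<60);m[:150]=0;m[220:]=0;m[:,:235]=0;m[:,390:]=0
# dark tops
d=(v<75)&(S<90);d[:160]=0;d[205:]=0;d[:,:245]=0;d[:,385:]=0
for st,c in blobs(d,60)[0]:print('dark',st,c,ray(t,c,.22))
cv2.imwrite('pics/crop.png',cv2.resize(t['img'][140:280,160:400],None,fx=3.3,fy=3.3,interpolation=cv2.INTER_CUBIC))
# green base
g=(h>60)&(h<90)&(S>90);g[:,:255]=0;g[:,395:]=0;g[:150]=0;g[240:]=0
pts=np.argwhere(g)[:,::-1].astype(np.float32);R=cv2.minAreaRect(pts)
P=np.array([ray(t,p,.026) for p in cv2.boxPoints(R)]);print('base',P.round(3).tolist(),P.mean(0))
E
```

```text
orange top [([279, 233, 11, 11, 80], array([284. , 237.9]))]
orange scene [([255, 72, 14, 4, 23], array([261.43478261,  73.39130435])), ([87, 111, 23, 8, 52], array([ 97.44230769, 114.59615385]))]
knob z [0.44024708 0.11908472 0.127     ]
crate [[0.55, 0.439, 0.06], [0.554, 0.282, 0.06], [0.372, 0.271, 0.06], [0.368, 0.424, 0.06]] [0.46106361 0.35400479 0.06      ]
dark [253, 179, 20, 16, 162] [263.89506173 187.75925926] [0.5498399  0.15705236 0.22      ]
dark [253, 190, 37, 15, 165] [273.29090909 198.13333333] [0.52516346 0.13501857 0.22      ]
base [[0.507, 0.178, 0.026], [0.654, 0.162, 0.026], [0.62, -0.081, 0.026], [0.474, -0.06, 0.026]] [0.56385732 0.04964725 0.026     ]
```

View pics/crop.png

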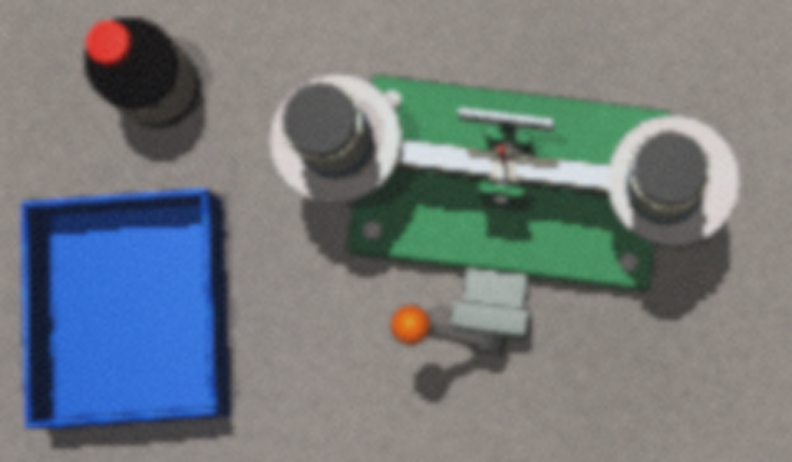

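The crop shows the pan centres at (262,181.5) and (364.5,194.5), the cartridge tops at (257,176) and (363,190.3), and the knob at (284,238) in full-picture pixels.

Run:
```python
from h import *
t=dict(np.load('top0.npz'))
L=ray(t,(261.8,181.5),.125);R=ray(t,(364.5,194.5),.125);print('pans',L,R,np.linalg.norm(L-R))
for p in((257,176),(363,190.3)):print('cart',ray(t,p,.22))
d=L-R;yaw=np.arctan2(-d[0],d[1]);c=(L+R)/2
Rz=lambda x,y:c[:2]+np.array([[np.cos(yaw),-np.sin(yaw)],[np.sin(yaw),np.cos(yaw)]])@[x,y]
print('yaw',yaw,'c',c)
print('knob0',Rz(-.134,.0527),'knob1',Rz(-.134,-.0527),'pivot',Rz(-.134,0))
print('base c',Rz(0,0))
print('bottle', ray(t,(160+108/3.3,140+41/3.3),.16))
from scipy.spatial.transform import Rotation as Ro
print(Ro.from_quat([-0.08771285,0.70249094,-0.700796,0.08773766]).as_matrix().round(3))
```

```text
pans [0.58297172 0.17580676 0.125     ] [ 0.54653322 -0.08194112  0.125     ] 0.2603108473158969
cart [0.57791284 0.17345071 0.22      ]
cart [ 0.54092402 -0.07297926  0.22      ]
yaw -0.14044192772486935 c [0.56475247 0.04693282 0.125     ]
knob0 [0.43944879 0.11787136] knob1 [0.42469482 0.01350911] pivot [0.4320718  0.06569023]
base c [0.56475247 0.04693282]
bottle [0.65168194 0.34266421 0.16      ]
[[-0.969 -0.     0.246]
 [-0.246  0.002 -0.969]
 [-0.    -1.    -0.002]]
```

Pans, knob and base agree: scale centre (0.565, 0.047), yaw -0.14, knob distance within 1 mm of the model. I'll straddle the knob with partly closed jaws, with the jaw axis along the scale's y.

{"op": "send_rows", "data": {"plan": [[[0, -0.08, 0], [0, 0.0207, 0]], [[0, -0.08, 0], [0, 0.0207, 0]], [[0, -0.08, 0], [0, 0.0207, 0]], [[-0.2, 0, -0.3], [0, 0, 0]], [[-0.2, 0, -0.3], [0, 0, 0]], [[-0.2, 0, -0.3], [0, 0, 0]], [[-0.2, 0, -0.3], [0, 0, 0]], [[-0.2, 0, -0.3], [0, 0, 0]], [[-0.2, 0, -0.3], [0, 0, 0]], [[-0.2, 0, -0.3], [0, 0, 0]], [[-0.2, 0, -0.3], [0, 0, 0]], [[-0.2, 0, -0.3], [0, 0, 0]]], "gripper": 0.4, "grip_force": 20}}

```text
time: 1.35
eef_pos: [0.4265, -0.3622, 0.2738]
tcp_rot: [0.05, 0.705, -0.705, -0.05]
contact_force: [0.4, -0.6, -0.7]
opening: 0.602
```

```bash
cat >> h.py <<'E'
from scipy.spatial.transform import Rotation as Ro
C=np.array([.56475,.04693]);YAW=-.1404
def loc(p):
    c,s=np.cos(YAW),np.sin(YAW);d=np.array(p[:2])-C
    return np.array([c*d[0]+s*d[1],-s*d[0]+c*d[1],p[2]])
def wor(q):
    c,s=np.cos(YAW),np.sin(YAW);return np.array([c*q[0]-s*q[1]+C[0],s*q[0]+c*q[1]+C[1],q[2]])
def go(s,target):
    "tool-frame shift in units of 12 cm to a world target; turn (rev about tool axes) to straight-down with jaws along scale y"
    M=Ro.from_quat(s['tcp_rot'])
    ex=np.array([np.cos(YAW),np.sin(YAW),0]);ey=np.array([-np.sin(YAW),np.cos(YAW),0])
    G=Ro.from_matrix(np.c_[-ex,[0,0,-1],-ey])
    print('t',s['time'],'pos',np.round(s['eef_pos'],4),'loc',loc(s['eef_pos']).round(4),'open',round(float(s['opening']),3),'F',np.round(s['contact_force'],1))
    print('shift',(M.inv().apply(np.array(target)-s['eef_pos'])/.12).round(3),'turn',((M.inv()*G).as_rotvec()/2/np.pi).round(4))
E
python3 -c "
from h import *;from plant import *
go(get_state(),wor([-.127,.053,.25]))"
```

```text
t 1.35 pos [ 0.4265 -0.3622  0.2738] loc [-0.0796 -0.4245  0.2738] open 0.602 F [ 0.4 -0.6 -0.7]
shift [ 0.399  0.2   -3.978] turn [ 0.     -0.0002  0.    ]
```

{"op": "send_rows", "data": {"plan": [[[0.033, 0.017, -0.33], [0, 0, 0]], [[0.033, 0.017, -0.33], [0, 0, 0]], [[0.033, 0.017, -0.33], [0, 0, 0]], [[0.033, 0.017, -0.33], [0, 0, 0]], [[0.033, 0.017, -0.33], [0, 0, 0]], [[0.033, 0.017, -0.33], [0, 0, 0]], [[0.033, 0.017, -0.33], [0, 0, 0]], [[0.033, 0.017, -0.33], [0, 0, 0]], [[0.033, 0.017, -0.33], [0, 0, 0]], [[0.033, 0.017, -0.33], [0, 0, 0]], [[0.033, 0.017, -0.33], [0, 0, 0]], [[0.033, 0.017, -0.33], [0, 0, 0]]]}}

```text
time: 2.55
eef_pos: [0.4452, 0.115, 0.2495]
tcp_rot: [0.05, 0.705, -0.705, -0.05]
contact_force: [-0.1, 0.0, 0.4]
opening: 0.601
```

{"op": "send_rows", "data": {"plan": [[[0, 0, 0], [0, 0, 0]], [[0, 0, 0], [0, 0, 0]]]}}

```text
time: 2.75
eef_pos: [0.4452, 0.114, 0.2493]
tcp_rot: [-0.049, -0.705, 0.706, 0.049]
contact_force: [-0.1, -1.1, 0.5]
opening: 0.598
```

```bash
python3 -c "
from h import *;from plant import *
s=get_state();go(s,wor([-.127,.053,.12]))
r=read_camera('wrist')
T=np.eye(4);T[:3,:3]=Ro.from_quat(s['tcp_rot']).as_matrix();T[:3,3]=s['eef_pos'];W=T@r['mount']
h,S,v=hsv(r)
for st,c in blobs((h>3)&(h<17)&(S>170)&(v>90),60)[0]:print(st,c,loc(ray(r,c,.127,W)))
cv2.imwrite('pics/w1.png',r['img'])"
```

```text
t 2.75 pos [0.4452 0.114  0.2493] loc [-0.1277  0.0497  0.2493] open 0.598 F [-0.1 -1.1  0.5]
shift [-0.007  1.077 -0.028] turn [-0.0001  0.0002  0.0001]
[296, 181, 38, 38, 1081] [314.55781684 199.7493062 ] [-0.13400325  0.05359941  0.127     ]
```

View pics/w1.png

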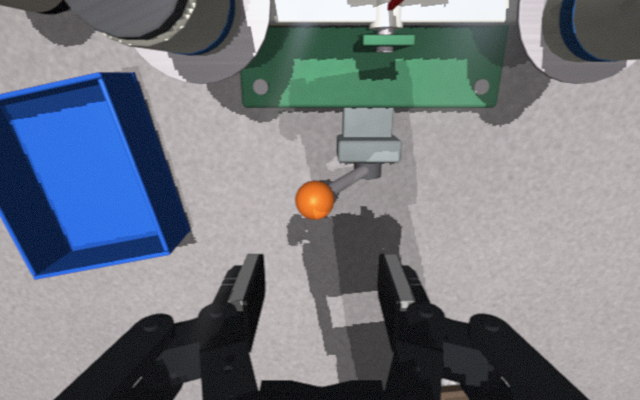

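The wrist view shows the knob at (315,200) between the fingers. That puts it at scale-local (-0.134, 0.0536), as predicted. Now I'll descend to straddle it.

{"op": "send_rows", "data": {"plan": [[[0, 0.2, -0.03], [0, 0, 0]], [[0, 0.2, 0], [0, 0, 0]], [[0, 0.2, 0], [0, 0, 0]], [[0, 0.2, 0], [0, 0, 0]], [[0, 0.14, 0], [0, 0, 0]], [[0, 0.14, 0], [0, 0, 0]], [[0, 0, 0], [0, 0, 0]], [[0, 0, 0], [0, 0, 0]]]}}

```text
time: 3.6
eef_pos: [0.4464, 0.1159, 0.1203]
tcp_rot: [-0.051, -0.705, 0.705, 0.051]
contact_force: [0.1, -0.1, -1.0]
opening: 0.598
```

{"op": "send_rows", "data": {"plan": [[[0, 0, 0.1], [0, 0, 0]], [[0, 0, 0.1], [0, 0, 0]], [[0, 0, 0.1], [0, 0, 0]], [[0, 0, 0.1], [0, 0, 0]], [[0, 0, 0.1], [0, 0, 0]]]}}

```text
time: 4.1
eef_pos: [0.4375, 0.0562, 0.1203]
tcp_rot: [-0.05, -0.705, 0.705, 0.05]
contact_force: [1.1, 2.6, 1.7]
opening: 0.601
```

{"op": "send_rows", "data": {"plan": [[[0, 0, 0.1], [0, 0, 0]], [[0, 0, 0.1], [0, 0, 0]], [[0, 0, 0.1], [0, 0, 0]], [[0, 0, 0.1], [0, 0, 0]], [[0, 0, 0.03], [0, 0, 0]]]}}

```text
time: 4.6
eef_pos: [0.4298, 0.0054, 0.1196]
tcp_rot: [0.05, 0.705, -0.705, -0.051]
contact_force: [0.1, 1.6, -0.5]
opening: 0.602
```

{"op": "send_rows", "data": {"plan": [[[0, 0, 0.02], [0, 0, 0]], [[0, 0, 0.02], [0, 0, 0]]]}}

```text
time: 4.8
eef_pos: [0.4296, 0.0038, 0.1196]
tcp_rot: [0.051, 0.708, -0.703, -0.051]
contact_force: [3.2, 16.5, -1.6]
opening: 0.598
```

The force rose to 16.5 N, so the lever is at its stop. I'll ease off, let the beam settle and look.

{"op": "send_rows", "data": {"plan": [[[0, 0, -0.06], [0, 0, 0]], [[0, 0, 0], [0, 0, 0]], [[0, 0, 0], [0, 0, 0]], [[0, 0, 0], [0, 0, 0]], [[0, 0, 0], [0, 0, 0]], [[0, 0, 0], [0, 0, 0]], [[0, 0, 0], [0, 0, 0]], [[0, 0, 0], [0, 0, 0]], [[0, 0, 0], [0, 0, 0]], [[0, 0, 0], [0, 0, 0]], [[0, 0, 0], [0, 0, 0]], [[0, 0, 0], [0, 0, 0]]]}}

```text
time: 6.0
eef_pos: [0.4308, 0.0087, 0.12]
tcp_rot: [-0.05, -0.705, 0.705, 0.05]
contact_force: [0.1, 0.2, -0.3]
opening: 0.6
```

{"op": "send_rows", "data": {"plan": [[[0, 0, 0], [0, 0, 0]], [[0, 0, 0], [0, 0, 0]], [[0, 0, 0], [0, 0, 0]], [[0, 0, 0], [0, 0, 0]], [[0, 0, 0], [0, 0, 0]], [[0, 0, 0], [0, 0, 0]], [[0, 0, 0], [0, 0, 0]], [[0, 0, 0], [0, 0, 0]], [[0, 0, 0], [0, 0, 0]], [[0, 0, 0], [0, 0, 0]], [[0, 0, 0], [0, 0, 0]], [[0, 0, 0], [0, 0, 0]]]}}

```text
time: 7.2
eef_pos: [0.4308, 0.0087, 0.1201]
tcp_rot: [0.05, 0.705, -0.705, -0.05]
contact_force: [0.4, 0.4, -1.0]
opening: 0.596
```

```bash
cat > duo.py <<'E'
import sys,cv2,numpy as np
from plant import *
n=sys.argv[1];print(get_state()['time'])
a=read_camera('scene');b=read_camera('top');np.savez(f'scene{n}.npz',**a);np.savez(f'top{n}.npz',**b)
f=lambda i,x,y,w,h,k:cv2.resize(i[y:y+h,x:x+w],None,fx=k,fy=k,interpolation=cv2.INTER_CUBIC)
o=np.load('scene0.npz')['img']
cv2.imwrite(f'pics/duo{n}.png',np.hstack([f(o,255,110,200,145,2),f(a['img'],255,110,200,145,2)]))
E
python3 duo.py 1
```

```text
7.2
```

View pics/duo1.png

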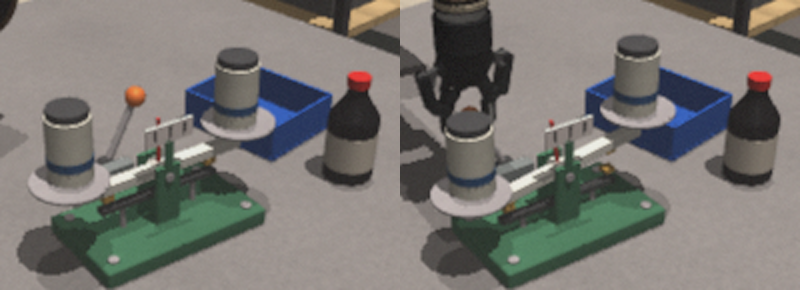

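The near (right, -y) pan went down, with its rim moving from crop row 182 to 195, and the left pan went up. The right cartridge is heavier. I'll wait a bit more and confirm it has settled.

{"op": "send_rows", "data": {"plan": [[[0, 0, 0], [0, 0, 0]], [[0, 0, 0], [0, 0, 0]], [[0, 0, 0], [0, 0, 0]], [[0, 0, 0], [0, 0, 0]], [[0, 0, 0], [0, 0, 0]], [[0, 0, 0], [0, 0, 0]], [[0, 0, 0], [0, 0, 0]], [[0, 0, 0], [0, 0, 0]]]}}

```text
time: 8.1
eef_pos: [0.4308, 0.0087, 0.12]
tcp_rot: [0.05, 0.705, -0.705, -0.05]
contact_force: [0.6, 0.3, 0.4]
opening: 0.601
```

```bash
python3 duo.py 2; python3 -c "
from h import *
a,b,o=[np.load(f'scene{i}.npz')['img'][120:225,270:400].astype(int) for i in (1,2,0)]
print(abs(a-b).mean(),(abs(a-b).max(2)>40).sum(),abs(a-o).mean(),(abs(a-o).max(2)>40).sum())"
```

```text
8.1
1.495897435897436 0 26.611990231990234 3852
```

The beam has settled (no pixel changes between frames). Now I'll push the lever back steadily.

{"op": "send_rows", "data": {"plan": [[[0, 0, -0.08], [0, 0, 0]], [[0, 0, -0.08], [0, 0, 0]], [[0, 0, -0.08], [0, 0, 0]], [[0, 0, -0.08], [0, 0, 0]], [[0, 0, -0.08], [0, 0, 0]], [[0, 0, -0.08], [0, 0, 0]], [[0, 0, -0.08], [0, 0, 0]], [[0, 0, -0.08], [0, 0, 0]], [[0, 0, -0.08], [0, 0, 0]], [[0, 0, -0.08], [0, 0, 0]], [[0, 0, -0.08], [0, 0, 0]], [[0, 0, -0.08], [0, 0, 0]]]}}

```text
time: 9.4
eef_pos: [0.4462, 0.1234, 0.1192]
tcp_rot: [-0.049, -0.705, 0.706, 0.051]
contact_force: [-1.1, -3.4, -0.6]
opening: 0.6
```

{"op": "send_rows", "data": {"plan": [[[0, 0, -0.02], [0, 0, 0]], [[0, 0, -0.02], [0, 0, 0]]]}}

```text
time: 9.6
eef_pos: [0.4474, 0.1278, 0.1198]
tcp_rot: [-0.049, -0.705, 0.705, 0.05]
contact_force: [-1.8, -1.8, 0.3]
opening: 0.594
```

{"op": "send_rows", "data": {"plan": [[[0, 0, -0.02], [0, 0, 0]], [[0, 0, -0.01], [0, 0, 0]]]}}

```text
time: 9.8
eef_pos: [0.448, 0.1305, 0.1199]
tcp_rot: [-0.049, -0.705, 0.706, 0.05]
contact_force: [-1.4, -8.1, -0.6]
opening: 0.603
```

{"op": "send_rows", "data": {"plan": [[[0, 0, -0.02], [0, 0, 0]], [[0, 0, 0], [0, 0, 0]]]}}

```text
time: 10.0
eef_pos: [0.448, 0.1307, 0.1198]
tcp_rot: [-0.048, -0.703, 0.708, 0.05]
contact_force: [-1.8, -13.2, -0.2]
opening: 0.599
```

The lever is back at its stop (13 N with no further motion). I'll centre on the knob, lift and check the beam.

{"op": "send_rows", "data": {"plan": [[[0, 0, 0.04], [0, 0, 0]], [[0, 0, 0.06], [0, 0, 0]], [[0, -0.15, 0], [0, 0, 0]], [[0, -0.25, 0], [0, 0, 0]], [[0, -0.3, 0], [0, 0, 0]], [[0, -0.3, 0], [0, 0, 0]], [[0, -0.3, 0], [0, 0, 0]], [[0, -0.2, 0], [0, 0, 0]], [[0, 0, 0.25], [0, 0, 0]], [[0, 0, 0.3], [0, 0, 0]], [[0, 0, 0.3], [0, 0, 0]], [[0, 0, 0.3], [0, 0, 0]]]}}

```text
time: 11.2
eef_pos: [0.4273, -0.0158, 0.3006]
tcp_rot: [0.051, 0.706, -0.705, -0.049]
contact_force: [0.8, -0.9, -0.4]
opening: 0.601
```

{"op": "send_rows", "data": {"plan": [[[0, 0, 0.3], [0, 0, 0]], [[0, 0, 0.15], [0, 0, 0]], [[0, 0, 0], [0, 0, 0]], [[0, 0, 0], [0, 0, 0]], [[0, 0, 0], [0, 0, 0]]], "gripper": 0}}

```text
time: 11.7
eef_pos: [0.4199, -0.0677, 0.3002]
tcp_rot: [0.05, 0.706, -0.705, -0.049]
contact_force: [-0.3, 0.4, -0.0]
opening: 1.0
```

```bash
python3 duo.py 3; python3 -c "
from h import *;from plant import *
s=get_state();go(s,wor([0,-.125,.31]))
r=read_camera('wrist');W=np.eye(4);W[:3,:3]=Ro.from_quat(s['tcp_rot']).as_matrix();W[:3,3]=s['eef_pos'];W=W@r['mount']
np.savez('w2.npz',W=W,**r)
i=np.load('scene3.npz')['img'];t=np.load('top3.npz')['img']
k=np.load('pics/x.npz') if 0 else None
a=cv2.imread('pics/duo3.png');w=cv2.resize(r['img'],(400,250));tt=cv2.resize(t[140:265,220:420],(400,250))
cv2.imwrite('pics/m3.png',np.vstack([a,np.hstack([w,tt])]))"
```

```text
11.7
t 11.8 pos [ 0.42   -0.0676  0.3001] loc [-0.1274 -0.1336  0.3001] open 1.004 F [-0.7  0.5 -0.2]
shift [-1.061 -0.082 -0.071] turn [ 0.0001  0.0001 -0.    ]
```

View pics/m3.png

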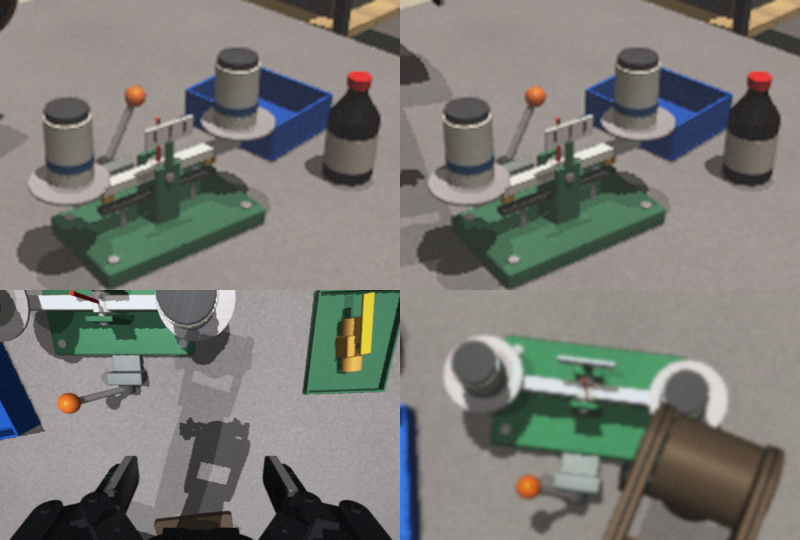

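The lever is back, and the beam is level and matches the starting picture. Next I'll move above the right cartridge for a wrist measurement.

{"op": "send_rows", "data": {"plan": [[[-0.24, 0, -0.02], [0, 0, 0]], [[-0.24, 0, -0.02], [0, 0, 0]], [[-0.24, 0, -0.03], [0, 0, 0]], [[-0.24, 0, -0.03], [0, 0, 0]], [[0, 0, 0], [0, 0, 0]], [[0, 0, 0], [0, 0, 0]]]}}

```text
time: 12.45
eef_pos: [0.5355, -0.0721, 0.2994]
tcp_rot: [0.049, 0.706, -0.705, -0.05]
contact_force: [-1.3, 0.3, 1.1]
opening: 0.999
```

```bash
python3 -c "
from h import *;from plant import *
s=get_state();go(s,wor([-.0068,-.122,.191]))
r=read_camera('wrist');W=np.eye(4);W[:3,:3]=Ro.from_quat(s['tcp_rot']).as_matrix();W[:3,3]=s['eef_pos'];W=W@r['mount']
g=cv2.medianBlur(cv2.cvtColor(r['img'],cv2.COLOR_BGR2GRAY),5)
d=ray(r,(320,200),.22,W)-W[:3,3];px=r['fx']*.029/np.linalg.norm(d);print('expected r',px)
c=cv2.HoughCircles(g,cv2.HOUGH_GRADIENT,1,40,param1=80,param2=25,minRadius=int(px*.6),maxRadius=int(px*1.15))
im=r['img'].copy()
for x,y,q in (c[0][:4] if c is not None else []):print(x,y,q,loc(ray(r,(x,y),.22,W)));cv2.circle(im,(int(x),int(y)),int(q),(0,255,255),1)
cv2.imwrite('pics/w4.png',im)"
```

```text
t 12.45 pos [ 0.5355 -0.0721  0.2994] loc [-0.0123 -0.122   0.2994] open 0.999 F [-1.3  0.3  1.1]
shift [-0.047  0.903  0.001] turn [0.0001 0.0001 0.0003]
expected r 45.899788398597806
318.5 201.5 40.2 [-0.00446058 -0.12126156  0.22      ]
35.5 161.5 37.0 [0.0213715  0.05087062 0.22      ]
121.5 164.5 32.3 [ 0.01952139 -0.00109637  0.22      ]
```

View pics/w4.png

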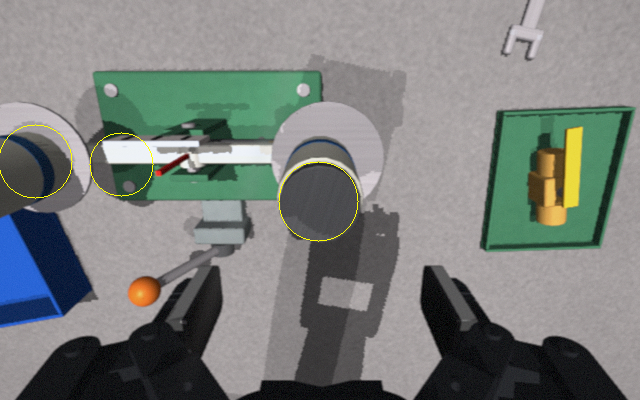

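The circle fits the cartridge top at (318,201), which gives local (-0.0045, -0.121), well between the fingers. I'll descend and grip.

{"op": "send_rows", "data": {"plan": [[[-0.065, 0, -0.006], [0, 0, 0]], [[0, 0.15, 0], [0, 0, 0]], [[0, 0.15, 0], [0, 0, 0]], [[0, 0.15, 0], [0, 0, 0]], [[0, 0.15, 0], [0, 0, 0]], [[0, 0.15, 0], [0, 0, 0]], [[0, 0.15, 0], [0, 0, 0]], [[0, 0, 0], [0, 0, 0]], [[0, 0, 0], [0, 0, 0]]]}}

```text
time: 13.4
eef_pos: [0.5433, -0.0732, 0.1925]
tcp_rot: [-0.05, -0.705, 0.705, 0.05]
contact_force: [0.6, 0.4, -0.4]
opening: 1.0
```

{"op": "send_rows", "data": {"plan": [[[0, 0, 0], [0, 0, 0]], [[0, 0, 0], [0, 0, 0]], [[0, 0, 0], [0, 0, 0]], [[0, 0, 0], [0, 0, 0]], [[0, 0, 0], [0, 0, 0]], [[0, 0, 0], [0, 0, 0]], [[0, 0, 0], [0, 0, 0]], [[0, 0, 0], [0, 0, 0]]], "gripper": 1, "grip_force": 40}}

```text
time: 14.2
eef_pos: [0.5443, -0.0732, 0.1939]
tcp_rot: [-0.051, -0.705, 0.705, 0.049]
contact_force: [-0.5, 2.1, 5.8]
opening: 0.661
```

Gripped: the opening is 0.66, about 57 mm. I'll lift with a firmer grip.

{"op": "send_rows", "data": {"plan": [[[0, 0, 0], [0, 0, 0]], [[0, 0, 0], [0, 0, 0]], [[0, -0.04, 0], [0, 0, 0]], [[0, -0.06, 0], [0, 0, 0]], [[0, -0.1, 0], [0, 0, 0]], [[0, -0.15, 0], [0, 0, 0]], [[0, -0.2, 0], [0, 0, 0]], [[0, -0.2, 0], [0, 0, 0]], [[0, -0.2, 0], [0, 0, 0]], [[0, -0.15, 0], [0, 0, 0]], [[0, -0.08, 0], [0, 0, 0]], [[0, 0, 0], [0, 0, 0]]], "grip_force": 60}}

```text
time: 15.4
eef_pos: [0.5438, -0.0735, 0.3354]
tcp_rot: [-0.051, -0.705, 0.706, 0.049]
contact_force: [-0.5, 0.2, -4.3]
opening: 0.659
```

```bash
python3 duo.py 5; python3 -c "
from h import *;from plant import *
s=get_state();go(s,[.461,.354,.335])"
```

```text
15.4
t 15.5 pos [ 0.5429 -0.0731  0.3326] loc [-0.0048 -0.1219  0.3326] open 0.662 F [ 0.2  0.5 -5.3]
shift [ 1.178 -0.017 -3.428] turn [ 0.     -0.0002  0.0003]
```

View pics/duo5.png

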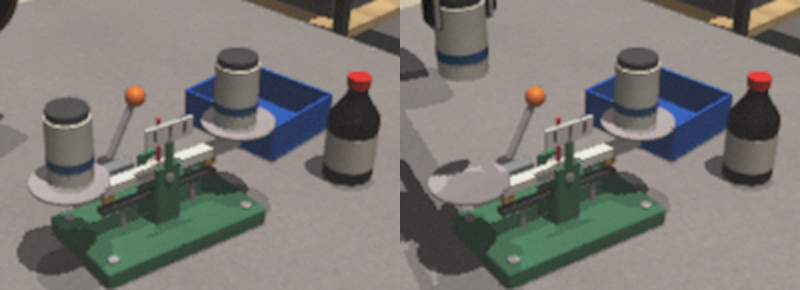

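The cartridge is held upright near crop (463,40). The right pan is empty and the beam is still level. I'll carry it over to the crate.

{"op": "send_rows", "data": {"plan": [[[0.05, 0, -0.15], [0, 0, 0]], [[0.08, 0, -0.25], [0, 0, 0]], [[0.11, 0, -0.3], [0, 0, 0]], [[0.11, 0, -0.33], [0, 0, 0]], [[0.11, 0, -0.33], [0, 0, 0]], [[0.11, 0, -0.33], [0, 0, 0]], [[0.11, 0, -0.33], [0, 0, 0]], [[0.11, 0, -0.33], [0, 0, 0]], [[0.11, 0, -0.33], [0, 0, 0]], [[0.11, 0, -0.3], [0, 0, 0]], [[0.09, 0, -0.25], [0, 0, 0]], [[0.08, 0, -0.2], [0, 0, 0]]]}}

```text
time: 16.7
eef_pos: [0.4598, 0.3558, 0.3313]
tcp_rot: [-0.048, -0.705, 0.706, 0.051]
contact_force: [0.3, -0.9, -4.7]
opening: 0.657
```

{"op": "send_rows", "data": {"plan": [[[0, 0, 0], [0, 0, 0]], [[0, 0, 0], [0, 0, 0]], [[0, 0, 0], [0, 0, 0]]]}}

```text
time: 17.0
eef_pos: [0.4612, 0.3533, 0.3325]
tcp_rot: [-0.05, -0.705, 0.706, 0.051]
contact_force: [0.3, 0.5, -4.4]
opening: 0.662
```

```bash
python3 -c "
from h import *;from plant import *
s=get_state();go(s,[.461,.354,.0755])
r=read_camera('wrist');cv2.imwrite('pics/w6.png',r['img'])"
```

```text
t 17.0 pos [0.4612 0.3533 0.3325] loc [-0.1455  0.2889  0.3325] open 0.662 F [ 0.3  0.5 -4.4]
shift [-1.000e-03  2.141e+00 -9.000e-03] turn [-0.0003 -0.0003  0.0002]
```

View pics/w6.png

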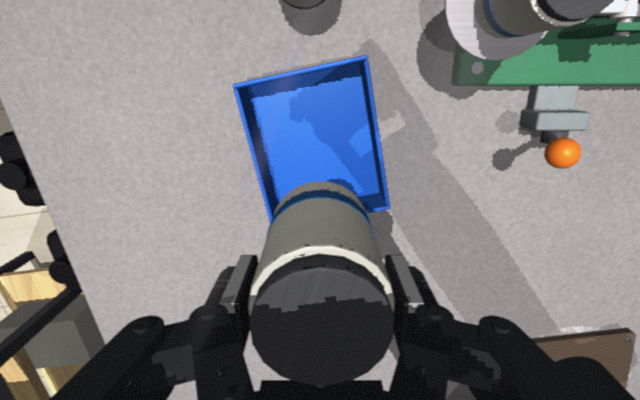

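The cartridge is held upright above the crate (rim from (235,85) to (388,208)). Lowering.

{"op": "send_rows", "data": {"plan": [[[0, 0.1, 0], [0, 0, 0]], [[0, 0.2, 0], [0, 0, 0]], [[0, 0.25, 0], [0, 0, 0]], [[0, 0.25, 0], [0, 0, 0]], [[0, 0.25, 0], [0, 0, 0]], [[0, 0.25, 0], [0, 0, 0]], [[0, 0.25, 0], [0, 0, 0]], [[0, 0.2, 0], [0, 0, 0]], [[0, 0.1, 0], [0, 0, 0]], [[0, 0.08, 0], [0, 0, 0]], [[0, 0.06, 0], [0, 0, 0]], [[0, 0, 0], [0, 0, 0]]]}}

```text
time: 18.25
eef_pos: [0.4612, 0.3541, 0.0946]
tcp_rot: [-0.05, -0.705, 0.705, 0.05]
contact_force: [0.8, -0.4, -4.0]
opening: 0.659
```

{"op": "send_rows", "data": {"plan": [[[0, 0.04, 0], [0, 0, 0]], [[0, 0.04, 0], [0, 0, 0]], [[0, 0.03, 0], [0, 0, 0]], [[0, 0.02, 0], [0, 0, 0]], [[0, 0, 0], [0, 0, 0]]]}}

```text
time: 18.75
eef_pos: [0.4609, 0.3541, 0.0788]
tcp_rot: [-0.05, -0.705, 0.706, 0.05]
contact_force: [0.7, -0.7, -4.3]
opening: 0.657
```

{"op": "send_rows", "data": {"plan": [[[0, 0.015, 0], [0, 0, 0]], [[0, 0.015, 0], [0, 0, 0]], [[0, 0, 0], [0, 0, 0]]]}}

```text
time: 19.05
eef_pos: [0.461, 0.3541, 0.0754]
tcp_rot: [-0.05, -0.705, 0.705, 0.05]
contact_force: [0.7, -0.5, -4.4]
opening: 0.66
```

{"op": "send_rows", "data": {"plan": [[[0, 0.01, 0], [0, 0, 0]], [[0, 0.01, 0], [0, 0, 0]], [[0, 0, 0], [0, 0, 0]]]}}

```text
time: 19.35
eef_pos: [0.4616, 0.3544, 0.0746]
tcp_rot: [-0.05, -0.705, 0.705, 0.05]
contact_force: [-2.6, -1.7, 4.9]
opening: 0.66
```

The force changed sign, so the cartridge is resting on the floor. I'll release in steps and retreat straight up.

{"op": "send_rows", "data": {"plan": [[[0, 0, 0], [0, 0, 0]], [[0, 0, 0], [0, 0, 0]], [[0, 0, 0], [0, 0, 0]], [[0, 0, 0], [0, 0, 0]], [[0, 0, 0], [0, 0, 0]]], "gripper": 0.15}}

```text
time: 19.85
eef_pos: [0.4612, 0.3543, 0.0732]
tcp_rot: [0.05, 0.705, -0.705, -0.05]
contact_force: [-0.2, -0.4, -0.4]
opening: 0.849
```

{"op": "send_rows", "data": {"plan": [[[0, -0.05, 0], [0, 0, 0]], [[0, -0.1, 0], [0, 0, 0]], [[0, -0.15, 0], [0, 0, 0]], [[0, -0.2, 0], [0, 0, 0]], [[0, -0.3, 0], [0, 0, 0]], [[0, -0.3, 0], [0, 0, 0]], [[0, -0.3, 0], [0, 0, 0]], [[0, -0.3, 0], [0, 0, 0]], [[0, -0.2, 0], [0, 0, 0]], [[0, 0, 0], [0, 0, 0]], [[0, 0, 0], [0, 0, 0]], [[0, 0, 0], [0, 0, 0]]]}}

```text
time: 21.05
eef_pos: [0.4604, 0.3538, 0.2995]
tcp_rot: [-0.049, -0.705, 0.706, 0.051]
contact_force: [-0.8, 0.4, 0.3]
opening: 0.852
```

```bash
python3 -c "
from h import *;from plant import *
s=get_state();go(s,[.461,.354,.3])
a=read_camera('scene')['img'][90:270,230:470];w=read_camera('wrist')['img']
cv2.imwrite('pics/f.png',np.hstack([cv2.resize(a,(400,300)),cv2.resize(w,(400,300))]))"
```

```text
t 21.05 pos [0.4604 0.3538 0.2995] loc [-0.1463  0.2892  0.2995] open 0.852 F [-0.8  0.4  0.3]
shift [-0.005 -0.004 -0.002] turn [-0.0003 -0.0002  0.0004]
```

View pics/f.png

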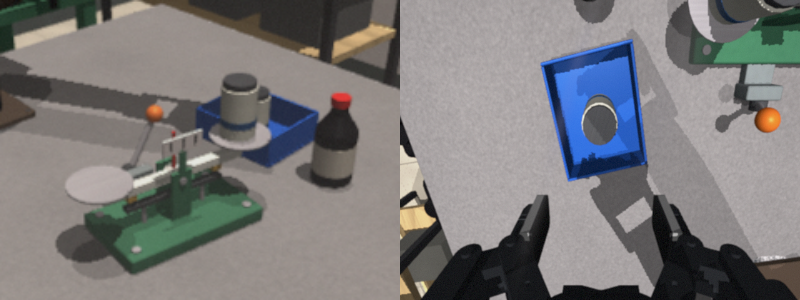

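The heavier cartridge stands upright in the crate (right image, (600,120)). The lighter one is on the left pan, the beam is level, the lever is back at its arrested position and the bottle hasn't moved.

```bash
python3 -c "
from plant import *;print(sign_off())"
```

```text
the job is handed in; nothing more can be done
None
```

The heavier cartridge is standing upright in the blue crate, and I handed the job in at about 21 s of the 69 s allowed.

- **Weighing:** I pushed the arrest lever to its stop (16.5 N reading). The right pan (-y) went down, and two pictures about a second apart showed no movement, so the beam had settled.
- **Arresting:** I pushed the lever back to its other stop (13 N reading). The beam then looked level and the same as in the first picture.
- **Moving the cartridge:** I gripped the right cartridge, carried it over and lowered it until the force reading changed sign, showing it rested on the crate floor. Then I released it and backed straight up.

In the last pictures the lighter cartridge is still on the left pan, the beam is level and arrested, and the bottle is where it was. The gripper is clear of everything. The valve and wrench were outside the final crops, so I did not check them again, but the arm never went near them. No check failed or disagreed.

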